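# Switch on the kitchen scale and zero it with the bowl on

## Task

Get the kitchen scale ready for weighing into the bowl that stands on it: with a fingertip push the little slide switch on its control strip all the way to the on position (towards the weighing plate), then gently press the big round zero key well down and let it come up again. Do not touch the small square key or the narrow oblong key, do not press the zero key before the scale is on, and do not disturb the bowl, the mug or the salt shaker. Finish with the switch still on and the hand clear.

Things in the scene. Friction and masses are not known exactly. Their poses are not given: they have to be found in the camera images.
- scale: White kitchen scale 250 x 240 x 22 mm, does not shift. Origin: centre of its underside; x from the control strip (robot's side) to the far side, z up. Black strip 46 x 224 mm on its top face, centred at x = -95 mm; four controls in it at y = -82.5, -27.5, 27.5, 82.5 mm, in any order. Display at x = -52 mm. Round steel weighing plate 150 mm across, centred at x = 45 mm, top 30 mm high.
- switch_base: Slide switch: a white tab on a flush grey slot plate 34 x 24 mm. Origin at the middle of the plate, on the strip's surface, 22 mm above the work top; axes as the scale's. The tab, 8 mm along x and 18 mm along y, stands 14 mm above the strip; its centre is at x = -7 mm when off, +7 mm when on, y = 0.
- switch (a joint): How far the tab has been pushed, m: 0 is off (towards the strip's near edge), 0.014 is fully on (towards the plate). It starts between 0 and 0.002, slides along the scale's x against about 2 N of friction and stays where it is left. It has a hard stop at each end.
- zero_key_base: Big round white key, the zero key: 26 mm across, flat top 10 mm above the strip (32 mm above the work top). Origin at the centre of the key, on the strip's surface, 22 mm above the work top; axes as the scale's.
- zero_key (a joint): How far the round key is pressed, m: 0 is up, 0.006 is the bottom stop. Pressed straight down, it is sprung: about 1 N to start, 5 N at the bottom, and comes up by itself.
- unit_key_base: Small square white key, 15 x 15 mm, top 10 mm above the strip, to be left alone. Origin at the centre of the key, on the strip's surface, 22 mm above the work top; axes as the scale's.
- unit_key (a joint): How far the square key is pressed, m: 0 is up, 0.006 is the bottom; sprung as the round one.
- timer_key_base: Narrow oblong white key, 32 mm along the scale's x and 12 mm along y, top 10 mm above the strip, to be left alone. Origin at the centre of the key, on the strip's surface, 22 mm above the work top; axes as the scale's.
- timer_key (a joint): How far the oblong key is pressed, m: 0 is up, 0.006 is the bottom; sprung as the round one.
- bowl: Empty yellow ceramic bowl, 120 mm across the rim and 52 mm high, loose on the weighing plate; its rim is 82 mm above the work top. Origin at the centre of its underside.
- shaker: Salt shaker, white ceramic with a steel top, 42 mm across the foot and 73 mm high, loose on the work top to one side of the scale. Origin at the centre of its underside.
- mug: Blue ceramic mug, 76 mm across, 80 mm high, with a handle on its +y side, loose on the work top at the other side of the scale. Origin at the centre of its underside.

How it is judged:
By the outcome, as a careful person would: the job done as asked, in the order asked, and still so for the second after the job is handed in, with the robot touching nothing.
It also fails if it takes over 42 s, if anything falls off the work surface, if the arm or the gripper's body presses on something with over 40 N, if the wrist force passes 120 N, or if a joint passes its speed limit or range.

## Robot

A 7-joint arm with a two-finger parallel gripper is mounted at the origin on the work surface. World frame = base frame: x ahead of the robot, y to its left, z up, the work surface at z = 0. Lengths are in m, angles in rad, forces in N, time in s.
With the tool pointing down it reaches from about 0.4 to 0.85 m from the base axis. Payload 4.5 kg.
Tool frame: the origin (TCP) lies midway between the tips of the shut fingers; the grasp point (between the pads) lies 19 mm behind it; z points along the fingers, y is the line along which they close (so a half turn about z gives the same grasp; the last joint's range is limited). The gripper opens to 88 mm and grips with 3 to 60 N. Pads are 18 mm wide; open, the fingers measure 123 mm over their backs; the gripper's body (75 mm by 187 mm) begins 45 mm behind the grasp point.
Start: joints at [-1.273, 0.689, -0.195, 1.565, 0.157, 0.902, -0.215], TCP at [0.163, 0.603, 0.239] pointing down, gripper open.
Joint ranges: [-3.01, 3.01], [-0.46, 2.08], [-1.47, 1.51], [0.13, 2.56], [-1, 4.14], [0.04, 2.09], [-2.66, 2.66]. Speed limits (rad/s): [2.57, 2.57, 3.14, 3.14, 3.14, 3.14, 3.14].

## Interface

Orientations are given as a unit quaternion [x, y, z, w].
In Python, from plant import sensors, eyes, finish_job gives the robot as it stands.
- The arm moves only by the tool send_rows, never from a script. Its argument "rows" is text: rows parted by semicolons, each of 4 numbers parted by spaces: the shift along the tool's x, y, z normalised to -1 to 1, where 1 is 30 cm, then the turn about the tool's z normalised to -1 to 1, where 1 is 2 pi rad. A call has 1 to 10 rows; each row is the pose to reach, as a shift and turn from the pose commanded when the call began, along the tool's axes at that moment, turning the shorter way round; what a row does not reach only later rows make up. A row lasts 1/12 s, in which the tool goes at most 41.7 mm and 7.16 degrees, less where a joint would pass 70% of its speed; a pose out of reach is approached as far as the arm can. A call with a number of a shift or a turn outside -1 to 1 is refused whole. A call with a gripper value outside its range is refused whole. "jaw" is the closure, from -1 (fully open) to 1 (shut), set as the call begins (left out, the last holds). The fingers move at their own pace and stop on an object; "force" is the grip in N (left out, the last holds). Time passes only in rows, so rows that repeat a pose let the fingers close. It gives the time, the measured TCP pose, the force, the opening and the grip force at its end, in the units of the state.
- sensors.get_state(): the state, without advancing time (a new reading comes with each control period).
- eyes.snapshot(name): name is "scene" or "side" or "wrist"; returns (picture, depth): 384x512x3 uint8, red, green, blue; 384x512 float32, m along the optical axis (not along the pixel's ray), 0 where there is no reading.
- eyes.calibration(name): a dict with "fov_y" (degrees; the focal length in pixels is half the picture's height over the tangent of half this angle, whatever the lens; pixels are square), "cx", "cy" (the principal point, pixels), "dist_coeffs" ([k1, k2, p1, p2, k3] as OpenCV has them; the pictures are not rectified), "world_from_camera" (4x4, takes a point from camera to world coordinates). Camera axes: x right, y down, z forward; pixel columns grow to the right and rows downward; lengths in m; the calibration is good to about 2 mm. A picture is of the moment at which its call begins: read the wrist's pose just before it. calibration takes no time and is no camera call; for the wrist camera it gives the pose at the moment of the call.
- finish_job(): hands the job in; it is judged then, once.
The state is a dict: "clock": time; "q": joint angles; "qd": joint speeds; "joint_torque": joint torques, N m; "tool_pos": TCP position; "eef_rot": TCP orientation; "contact_force": force on the tool from outside, world axes, zero at the start; "moment": the same for the moment, N m; "opening": opening from 0.0 (shut) to 1.0 (fully open); "finger_force": force on a finger pad.
Only numpy, scipy, OpenCV 4.12 (cv2) and the standard library are available. Lean on these libraries where they do the work, as an engineer would, in place of code of your own. Each camera call takes 0.05 s, during which the arm holds its last target. There are 200 camera calls.

## Working session

There is one attempt and no reset: what is moved stays moved. The work goes in short steps, Python scripts to look and compute and a tool call to move; the robot and the scene stay as the last step left them, time stands still between calls to the robot, and variables do not carry over. Pictures are saved under pics/ and viewed, at most 10 in all, crops included, and the job is handed in when it is done.

Besides the shell and the picture viewer there is one more tool, called as name(argument=value, ...) on one line, values as JSON. send_rows: Moves the arm, as the interface text tells. Scaled input: -1 to 1 covers 30 cm each way for a shift and 2 pi rad each way for a turn. Its arguments: {"type":"object","properties":{"rows":{"type":"string"},"jaw":{"type":"number"},"force":{"type":"number"}},"required":["rows"]}

```bash
mkdir -p pics; cat > h.py <<'E'
import numpy as np,cv2
from plant import sensors,eyes,finish_job
def K(c):
    f=192/np.tan(np.radians(c['fov_y']/2)); return np.array([[f,0,c['cx']],[0,f,c['cy']],[0,0,1.]])
def grab(n):
    c=eyes.calibration(n); p,d=eyes.snapshot(n); return c,p,d
def cloud(c,d):
    v,u=np.mgrid[0:d.shape[0],0:d.shape[1]]
    r=cv2.undistortPoints(np.stack([u,v],-1).reshape(-1,1,2).astype(np.float64),K(c),np.array(c['dist_coeffs'],float)).reshape(*d.shape,2)
    P=np.dstack([r*d[...,None],d]); T=np.array(c['world_from_camera'])
    return P@T[:3,:3].T+T[:3,3]
def ray(c,uv,z):
    r=cv2.undistortPoints(np.array(uv,float).reshape(-1,1,2),K(c),np.array(c['dist_coeffs'],float)).reshape(-1,2)
    T=np.array(c['world_from_camera']); R=np.c_[r,np.ones(len(r))]@T[:3,:3].T
    return T[:3,3]+R*((z-T[2,3])/R[:,2])[:,None]
E
python3 - <<'E'
from h import *
s=sensors.get_state(); print(s)
for n in['scene','side','wrist']:
    c,p,d=grab(n); np.savez(n+'0.npz',p=p,d=d,c=np.array(c,dtype=object)); print(n,c['fov_y'],np.round(np.array(c['world_from_camera']),3).tolist())
    cv2.imwrite(f'pics/{n}0.png',p[...,::-1])
a=cv2.imread('pics/scene0.png');b=cv2.imread('pics/side0.png')
cv2.imwrite('pics/both0.png',cv2.resize(np.vstack([a,b]),(800,600)) if 0 else np.vstack([a,b])[:, :][:768])
E
```

```text
{'clock': 0.0, 'q': array([-1.27319724,  0.69000589, -0.19450122,  1.56632006,  0.15728639,
        0.90249437, -0.21508402]), 'qd': array([-8.66103137e-04,  1.32268279e-03,  9.00539336e-07, -3.78961626e-04,
        1.56444222e-04, -8.79567591e-04, -4.40989805e-04]), 'joint_torque': array([ 9.20056300e-04, -5.27555287e+01, -1.26615465e+00, -1.53421390e+01,
       -5.24933240e-02,  6.39375765e-03,  1.63236582e-04]), 'tool_pos': array([0.162857  , 0.6027635 , 0.23790242]), 'eef_rot': array([ 1.31478139e-01,  9.91318644e-01, -9.17402013e-04, -5.75673743e-05]), 'contact_force': array([ 0.21702724, -0.5194905 , -0.95365112]), 'moment': array([-0.00589128, -0.02904016,  0.05899234]), 'finger_force': 0.0, 'opening': 0.998931510083478}
scene 46.95848137563825 [[0.557, 0.7, -0.447, 1.12], [0.831, -0.464, 0.308, -0.28], [0.008, -0.543, -0.84, 1.003], [0.0, 0.0, 0.0, 1.0]]
side 42.304332115137186 [[-0.987, -0.11, 0.114, 0.5], [-0.158, 0.643, -0.749, 0.82], [0.009, -0.758, -0.653, 0.74], [0.0, 0.0, 0.0, 1.0]]
wrist 64.2583916651478 [[0.261, 0.918, 0.299, 0.084], [0.965, -0.247, -0.082, 0.624], [-0.001, 0.31, -0.951, 0.384], [0.0, 0.0, 0.0, 1.0]]
```

View pics/scene0.png

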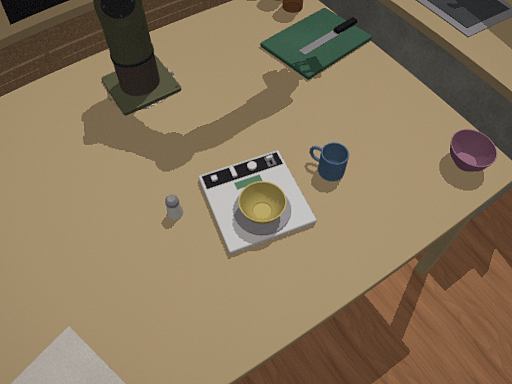

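View pics/side0.png

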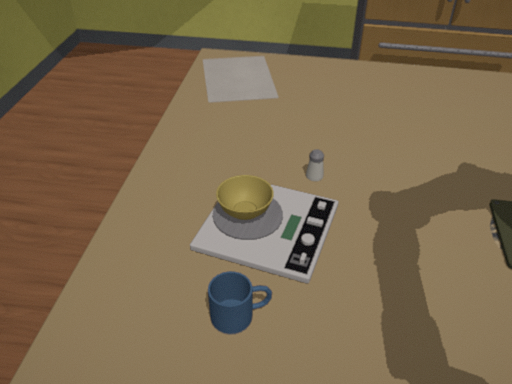

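The scene view shows the strip running from (203,182) to (280,157). Left to right it carries the square key (214,178), the oblong key (234,172), the round key (252,166) and the switch (270,160). The side view agrees: switch (300,260), round (308,240), oblong (315,222), square (322,206), with the mug on the switch's side.

```bash
python3 - <<'E'
from h import *
def load(n):
    z=np.load(n+'0.npz',allow_pickle=True); return z['c'].item(),z['p'],z['d']
for n,roi,ctl in[('scene',(195,145,292,195),[(214,178),(234,172),(252,166),(270,160)]),('side',(280,190,342,278),[(322,206),(315,222),(308,240),(300,260)])]:
    c,p,d=load(n); P=cloud(c,d)
    x0,y0,x1,y1=roi
    m=np.zeros(d.shape,bool); m[y0:y1,x0:x1]=p[y0:y1,x0:x1].max(-1)<45
    k,l,st,_=cv2.connectedComponentsWithStats(m.astype(np.uint8)); m=l==1+st[1:,4].argmax()
    uv=np.argwhere(m)[:,::-1]; W=ray(c,uv,0.022)[:,:2]
    print(n,m.sum(),'z median by depth',np.median(P[m][:,2]), 'rect',cv2.minAreaRect((W*1000).astype(np.float32)))
    for (u,v) in ctl: print((u,v),P[v,u].round(4),ray(c,[(u,v)],0.032)[0].round(4))
    # white body
    w=(P[...,2]>.017)&(P[...,2]<.027)&(P[...,0]>.3)&(P[...,0]<.95)&(abs(P[...,1])<.5)
    k,l,st,_=cv2.connectedComponentsWithStats(w.astype(np.uint8)); w=l==1+st[1:,4].argmax()
    print(' body',cv2.minAreaRect((P[w][:,:2]*1000).astype(np.float32)))
E
```

```text
scene 584 z median by depth 0.02161605034337999 rect ((496.5196533203125, 64.62763977050781), (180.49530029296875, 40.32905578613281), 78.85990905761719)
(214, 178) [0.4862 0.002  0.0288] [0.4884 0.0011 0.032 ]
(234, 172) [0.5001 0.057  0.0302] [0.5012 0.0564 0.032 ]
(252, 166) [0.5126 0.1072 0.0342] [0.5113 0.1081 0.032 ]
(270, 160) [0.516  0.1648 0.0233] [0.5214 0.1608 0.032 ]
 body ((592.6397094726562, 64.08889770507812), (240.7954864501953, 254.18173217773438), 78.84371948242188)
side 933 z median by depth 0.020892619330103446 rect ((497.3369445800781, 86.82752227783203), (217.6448211669922, 41.621673583984375), 78.6560287475586)
(322, 206) [0.4794 0.0115 0.0299] [0.4795 0.0139 0.032 ]
(315, 222) [0.4909 0.0653 0.0312] [0.4909 0.0662 0.032 ]
(308, 240) [0.501  0.1189 0.0304] [0.501  0.1204 0.032 ]
(300, 260) [0.5119 0.1742 0.0299] [0.5118 0.1761 0.032 ]
 body ((589.9451904296875, 67.53450775146484), (242.62867736816406, 249.53494262695312), 78.78021240234375)
```

send_rows(rows="-0.645 -0.678 0.067 -0.0108;-0.645 -0.678 0.067 -0.0108;-0.645 -0.678 0.067 -0.0108;-0.645 -0.678 0.067 -0.0108;-0.645 -0.678 0.067 -0.0108;-0.645 -0.678 0.067 -0.0108;-0.645 -0.678 0.067 -0.0108;-0.645 -0.678 0.067 -0.0108;-0.645 -0.678 0.067 -0.0108;-0.645 -0.678 0.067 -0.0108", jaw=1, force=20)

```text
clock: 0.98
tool_pos: [0.2965, 0.3577, 0.2188]
eef_rot: [0.098, 0.995, 0.001, -0.0]
contact_force: [0.7, 0.2, -0.9]
opening: 0.265
finger_force: 0.0
```

send_rows(rows="-0.6 -0.72 0.067 0;-0.6 -0.72 0.067 0;-0.6 -0.72 0.067 0;-0.6 -0.72 0.067 0;-0.6 -0.72 0.067 0;-0.6 -0.72 0.067 0;-0.6 -0.72 0.067 0;-0.6 -0.72 0.067 0;-0.6 -0.72 0.067 0;-0.6 -0.72 0.067 0")

```text
clock: 1.82
tool_pos: [0.4313, 0.112, 0.1986]
eef_rot: [0.096, 0.995, 0.001, 0.0]
contact_force: [-0.7, 0.5, -0.4]
opening: 0.01
finger_force: 0.0
```

```bash
python3 - <<'E'
from h import *
print(sensors.get_state()['tool_pos'])
c,p,d=grab('wrist'); np.savez('w1.npz',p=p,d=d,c=np.array(c,dtype=object))
cv2.imwrite('pics/w1.png',p[...,::-1])
E
```

```text
[0.43125887 0.11203044 0.19857102]
```

View pics/w1.png

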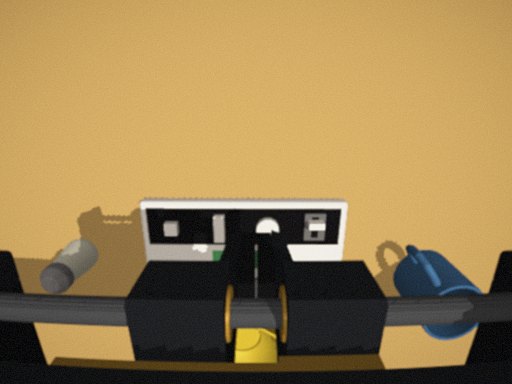

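The wrist view shows the square key (171,229), oblong key (219,228), round key (267,226, partly behind the fingertip) and the switch tab (316,227). The bowl, shaker and mug are undisturbed. I'll take a second wrist view shifted sideways.

send_rows(rows="0.05 0.2 0 0;0.05 0.2 0 0;0.05 0.2 0 0;0.05 0.2 0 0;0.05 0.2 0 0")

```text
clock: 2.28
tool_pos: [0.4274, 0.1722, 0.1985]
eef_rot: [0.096, 0.995, -0.0, -0.0]
contact_force: [-0.1, -0.9, 0.8]
opening: 0.007
finger_force: 0.0
```

```bash
python3 - <<'E'
from h import *
print(sensors.get_state()['tool_pos'])
c,p,d=grab('wrist'); np.savez('w2.npz',p=p,d=d,c=np.array(c,dtype=object))
for i in(1,2):
    z=np.load(f'w{i}.npz',allow_pickle=True);c,p,d=z['c'].item(),z['p'],z['d']
    P=cloud(c,d)
    print('z strip/table',np.median(P[(abs(P[...,2]-.022)<.006)][:,2]),np.median(P[60:150,100:400,2]))
    # scale near edge & sides: body pixels in z 0.017..0.027 near robot
    w=(P[...,2]>.012)&(P[...,2]<.05)&(P[...,0]>.42)&(P[...,0]<.6); w[:195]=0;w[262:]=0
    w=cv2.morphologyEx(w.astype(np.uint8),cv2.MORPH_OPEN,np.ones((3,3)))
    k,l,st,_=cv2.connectedComponentsWithStats(w); w=l==1+st[1:,4].argmax()
    print(st[1+st[1:,4].argmax()])
    m=w&(p.max(-1)>90)&(P[...,2]>.0265)
    k,l,st,ce=cv2.connectedComponentsWithStats(m.astype(np.uint8))
    for j in range(1,k):
        if st[j,4]>25: print(st[j],'px',ce[j].round(1),'depth',np.median(P[l==j],0).round(4),'ray32',ray(c,[ce[j]],.032)[0].round(4),'ray36',ray(c,[ce[j]],.036)[0].round(4))
crop=[]
for i in(1,2):
    p=np.load(f'w{i}.npz',allow_pickle=True)['p'];crop.append(cv2.resize(p[190:265,100:366],None,fx=3,fy=3,interpolation=cv2.INTER_CUBIC))
cv2.imwrite('pics/crop12.png',np.vstack(crop)[...,::-1])
E
```

```text
[0.42737135 0.17222912 0.19852576]
z strip/table 0.022538661525492693 0.00017951961216153278
[  139   199   209    62 10554]
[213 215  12  28 305] px [218.4 228.5] depth [0.4891 0.0576 0.0321] ray32 [0.489  0.0576 0.032 ] ray36 [0.4873 0.0585 0.036 ]
[256 218  23  14 256] px [266.6 225.2] depth [0.4956 0.1117 0.032 ] ray32 [0.4955 0.1117 0.032 ] ray36 [0.4936 0.1119 0.036 ]
[164 221  14  15 192] px [170.7 228.4] depth [0.4788 0.0044 0.0321] ray32 [0.4787 0.0045 0.032 ] ray36 [0.4771 0.0061 0.036 ]
[308 220  17  10 162] px [315.9 224.6] depth [0.5039 0.1657 0.0355] ray32 [0.5056 0.1662 0.032 ] ray36 [0.5036 0.1657 0.036 ]
z strip/table 0.02248334720598305 0.00016789041012185701
[  94  211  203   51 7936]
[163 227  13  28 303] px [169.3 240.7] depth [0.4894 0.0582 0.0322] ray32 [0.4894 0.0583 0.032 ] ray36 [0.4876 0.0599 0.036 ]
[205 231  23  21 361] px [215.7 240.8] depth [0.4993 0.1109 0.0321] ray32 [0.4995 0.1109 0.032 ] ray36 [0.4975 0.1119 0.036 ]
[116 234  15  13 172] px [123.  240.1] depth [0.4785 0.0051 0.0319] ray32 [0.4787 0.005  0.032 ] ray36 [0.477  0.0074 0.036 ]
```

View pics/crop12.png

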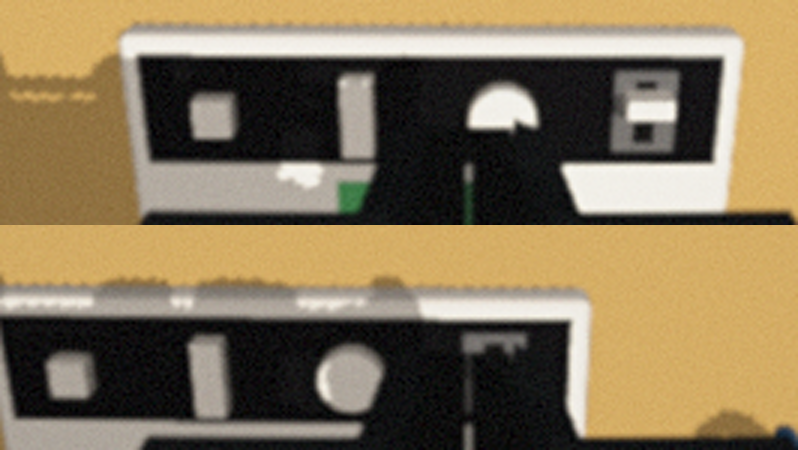

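The second view gives keys 32 mm high, about 54 mm apart, on a line at 11.2°. Round key is at (0.4995, 0.111), tab top at (0.504, 0.1657, 0.0355), and the switch base works out at (0.510, 0.165). All of this fits the stated sizes. I'll approach from behind the tab.

send_rows(rows="-0.182 0.029 0.15 0;-0.182 0.029 0.3 0;-0.182 0.029 0.48 0;-0.182 0.029 0.48 0;-0.182 0.029 0.48 0;-0.182 0.029 0.48 0;-0.182 0.029 0.48 0")

```text
clock: 2.92
tool_pos: [0.4838, 0.1693, 0.0562]
eef_rot: [0.098, 0.995, 0.0, 0.001]
contact_force: [0.2, -0.1, 1.1]
opening: 0.007
finger_force: 0.0
```

send_rows(rows="0 0 0.05 0;0 0 0.094 0;0 0 0.094 0;0 0 0.094 0")

```text
clock: 3.25
tool_pos: [0.4844, 0.1698, 0.0287]
eef_rot: [0.098, 0.995, 0.001, 0.001]
contact_force: [-0.6, 0.3, 0.0]
opening: 0.002
finger_force: 0.0
```

```bash
python3 - <<'E'
from h import *
s=sensors.get_state();print(s['tool_pos'],s['contact_force'])
ims=[]
for n,(x,y) in(('side',(260,190)),('wrist',(240,180))):
    c,p,d=grab(n); ims.append(cv2.resize(p[y:y+90,x:x+120],(800,600) if 0 else (400,300),interpolation=cv2.INTER_CUBIC))
cv2.imwrite('pics/pre.png',np.hstack(ims)[...,::-1])
E
```

```text
[0.48435772 0.16976523 0.02871554] [-0.61817746  0.34405019  0.03089441]
```

View pics/pre.png

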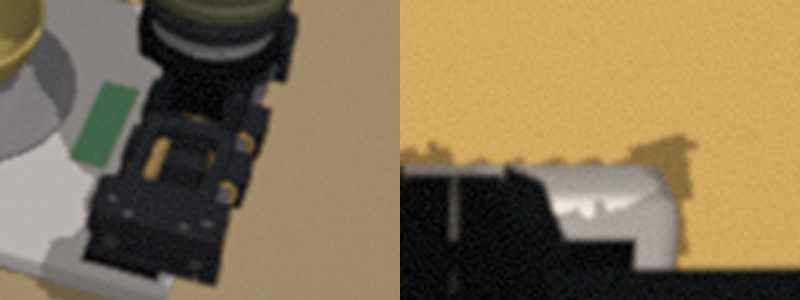

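The pre-push view shows the hand behind the switch, clear of everything, with no contact force. I'll push slowly.

send_rows(rows="-0.01 0 0 0;-0.018 0 0 0;-0.026 0 0 0;-0.032 0 0 0;-0.038 0 0 0;-0.044 0 0 0;-0.05 0 0 0;-0.05 0 0 0")

```text
clock: 4.02
tool_pos: [0.4982, 0.1664, 0.0262]
eef_rot: [0.098, 0.995, 0.0, -0.0]
contact_force: [-1.2, 0.7, 0.7]
opening: 0.011
finger_force: 0.6
```

send_rows(rows="-0.006 0 -0.003 0;-0.012 0 -0.003 0;-0.017 0 -0.003 0;-0.022 0 -0.003 0;-0.022 0 -0.003 0")

```text
clock: 4.43
tool_pos: [0.505, 0.165, 0.0271]
eef_rot: [0.098, 0.995, -0.0, 0.0]
contact_force: [-1.6, -0.5, -1.1]
opening: 0.008
finger_force: 0.6
```

send_rows(rows="-0.004 0 0 0;-0.008 0 0 0;-0.008 0 0 0")

```text
clock: 4.68
tool_pos: [0.5061, 0.1647, 0.0271]
eef_rot: [0.098, 0.995, -0.0, -0.001]
contact_force: [-3.6, 1.4, -0.6]
opening: 0.003
finger_force: 2.0
```

send_rows(rows="-0.005 0 0 0;-0.01 0 0 0;-0.01 0 0 0")

```text
clock: 4.93
tool_pos: [0.5063, 0.1646, 0.027]
eef_rot: [0.097, 0.995, -0.001, -0.003]
contact_force: [-9.2, 1.8, 3.7]
opening: 0.007
finger_force: 4.7
```

The tab is at its hard stop: force rises with no more travel. I'll back off, lift and look.

send_rows(rows="0.03 0 0 0;0.06 0 0 0;0.06 0 -0.08 0;0.06 0 -0.2 0;0.15 0 -0.32 0;0.25 0 -0.45 0;0.25 -0.15 -0.55 0;0.25 -0.15 -0.55 0;0.25 -0.15 -0.55 0;0.25 -0.15 -0.55 0")

```text
clock: 5.77
tool_pos: [0.4288, 0.1344, 0.193]
eef_rot: [0.099, 0.995, 0.001, 0.002]
contact_force: [-0.3, -0.0, -0.5]
opening: 0.002
finger_force: 0.0
```

```bash
python3 - <<'E'
from h import *
s=sensors.get_state();print(s['tool_pos'],s['contact_force'])
c,p,d=grab('wrist');P=cloud(c,d)
m=(P[...,2]>.0275)&(P[...,2]<.045)&(P[...,0]>.46)&(P[...,0]<.54)&(P[...,1]<.19)&(P[...,1]>-.02)&(p.max(-1)>90)
k,l,st,ce=cv2.connectedComponentsWithStats(m.astype(np.uint8))
for j in range(1,k):
    if st[j,4]>25: print(st[j],np.median(P[l==j],0).round(4),ray(c,[ce[j]],.036)[0].round(4))
cv2.imwrite('pics/on.png',cv2.resize(p[170:290,100:400],(750,300),interpolation=cv2.INTER_CUBIC)[...,::-1])
E
```

```text
[0.42875463 0.13442819 0.19301645] [-0.25166945 -0.01983441 -0.51312917]
[193 222  13  28 291] [0.4884 0.058  0.0322] [0.4869 0.0592 0.036 ]
[241 225  18   8  95] [0.4915 0.1135 0.0316] [0.4894 0.1141 0.036 ]
[144 229  16  15 186] [0.4791 0.0044 0.0321] [0.4773 0.0064 0.036 ]
[289 238  17  10 163] [0.517  0.1635 0.0357] [0.5167 0.1634 0.036 ]
```

View pics/on.png

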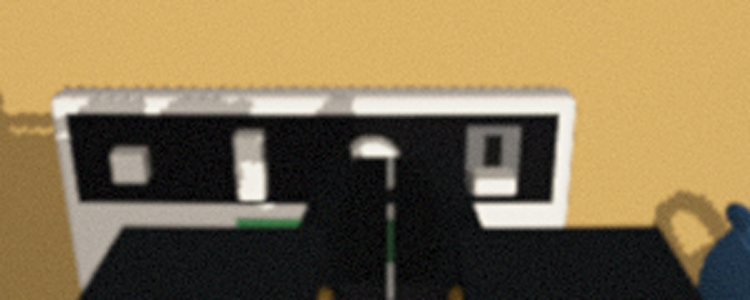

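The picture shows the tab at the plate end of its slot (800-px crop: 493,186), 13.3 mm further along than before. So it is on. Next I'll go above the round key.

send_rows(rows="-0.12 -0.015 0 0;-0.247 -0.03 0.13 0;-0.247 -0.03 0.26 0;-0.247 -0.03 0.38 0;-0.247 -0.03 0.493 0;-0.247 -0.03 0.493 0;-0.247 -0.03 0.493 0;-0.247 -0.03 0.493 0")

```text
clock: 6.48
tool_pos: [0.4991, 0.1123, 0.045]
eef_rot: [0.097, 0.995, 0.0, 0.001]
contact_force: [0.5, -0.8, 0.7]
opening: 0.007
finger_force: 0.0
```

send_rows(rows="0 0 0.02 0;0 0 0.035 0;0 0 0.042 0;0 0 0.048 0;0 0 0.054 0;0 0 0.06 0;0 0 0.06 0")

```text
clock: 7.07
tool_pos: [0.4993, 0.1116, 0.0266]
eef_rot: [0.098, 0.995, 0.0, 0.001]
contact_force: [1.4, -0.1, 4.4]
opening: 0.007
finger_force: 2.4
```

send_rows(rows="0 0 0.003 0;0 0 0.004 0;0 0 0.004 0")

```text
clock: 7.32
tool_pos: [0.4994, 0.1115, 0.0262]
eef_rot: [0.098, 0.995, 0.0, 0.001]
contact_force: [-0.2, 0.4, 12.4]
opening: 0.005
finger_force: 6.4
```

The key is at its bottom stop. I'll release it and move clear.

send_rows(rows="0 0 -0.015 0;0 0 -0.04 0;0 0 -0.12 0;0 0 -0.24 0;0.1 0 -0.36 0;0.25 0 -0.48 0;0.25 0.2 -0.55 0;0.25 0.2 -0.55 0;0.25 0.2 -0.55 0;0.25 0.2 -0.55 0")

```text
clock: 8.15
tool_pos: [0.4363, 0.1862, 0.191]
eef_rot: [0.096, 0.995, 0.001, 0.0]
contact_force: [0.2, 0.1, -0.3]
opening: 0.003
finger_force: 0.0
```

```bash
python3 - <<'E'
from h import *
s=sensors.get_state();print(s['tool_pos'],s['contact_force'],abs(s['qd']).max())
c,p,d=grab('wrist');P=cloud(c,d)
m=(P[...,2]>.0265)&(P[...,2]<.045)&(P[...,0]>.46)&(P[...,0]<.54)&(P[...,1]<.19)&(P[...,1]>-.02)&(p.max(-1)>90)
k,l,st,ce=cv2.connectedComponentsWithStats(m.astype(np.uint8))
for j in range(1,k):
    if st[j,4]>25: print(st[j],np.median(P[l==j],0).round(4))
a=grab('scene')[1]; b=grab('side')[1]
cv2.imwrite('pics/end.png',np.hstack([cv2.resize(a[120:270,150:362],(400,283)),cv2.resize(b[140:340,180:380],(283,283))])[...,::-1])
E
```

```text
[0.43630315 0.18619079 0.19097118] [ 0.24164973  0.11998885 -0.31422227] 0.0501503805281093
[146 225  15  28 326] [0.4887 0.0582 0.0322]
[191 228  23  23 389] [0.5    0.1121 0.0322]
[ 99 231  15  14 184] [0.4786 0.005  0.0318]
```

View pics/end.png

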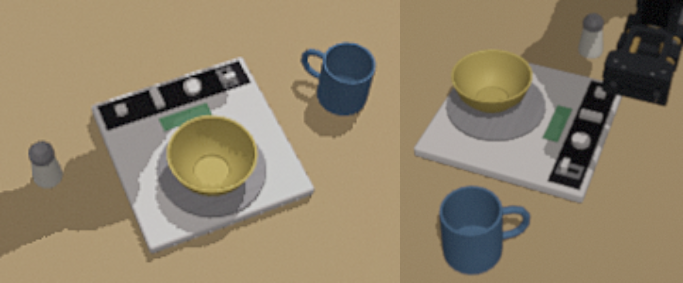

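The final views show the tab at the plate end of its slot (scene crop 229,75; side crop 570,167). All three keys are up at 32 mm, the bowl, mug and shaker stand as they did, and the hand is clear.

```bash
python3 -c "
from plant import finish_job
print(finish_job())"
```

```text
the job is handed in; nothing more can be done
None
```

The job is handed in: I pushed the switch fully on to its stop, then pressed the zero key to the bottom and it came back up; the other two keys, bowl, mug and shaker looked undisturbed, and the hand finished clear.

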